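# Hang the T-handle nut driver back on the crowded hook rack

## Robot

A 6-joint arm with a two-finger parallel gripper is mounted at the origin on the work surface. World frame = base frame: x ahead of the robot, y to its left, z up, the work surface at z = 0. Lengths are in m, angles in rad, forces in N, time in s.
With the tool pointing down it reaches from about 0.3 to 0.75 m from the base axis. Payload 8.5 kg.
Tool frame: the origin (TCP) lies midway between the tips of the shut fingers; the grasp point (between the pads) lies 19 mm behind it; z points along the fingers, x is the direction in which the jaws open and shut, and the axes are right-handed (so a half turn about z gives the same grasp; the last joint's range is limited). The gripper opens to 88 mm and grips with 3 to 60 N. Pads are 18 mm wide; open, the fingers measure 123 mm over their backs; the gripper's body (75 mm by 187 mm) begins 45 mm behind the grasp point.
Start: joints at [1.067, 0.381, 1.297, -0, 1.464, -0.215], TCP at [0.157, 0.527, 0.239] pointing down, gripper open.
Joint ranges: [-3.11, 3.11], [-0.89, 2.33], [0.22, 2.48], [-1.42, 4.56], [0.17, 2.85], [-2.88, 2.88]. Speed limits (rad/s): [2.39, 2.39, 3.14, 3.14, 3.14, 3.14].

## Interface

Orientations are given as a unit quaternion [x, y, z, w].
In Python, from station import sense, vision, robot, finder gives the robot as it stands. The module is installed in compiled form; this text tells all that it offers.
- The arm moves only by the tool servo_tool, never from a script. Its arguments are lists of equal length, an entry for each row: "xyz": the shift along the tool's x, y, z scaled (see below), a list of three; "angular": the turn, a rotation vector about the tool's x, y, z scaled (see below), a list of three; "jaw": the opening in per cent of the stroke, from 0 (shut) to 100 (fully open). In form: {"xyz": [[tx, ty, tz], ...], "angular": [[wx, wy, wz], ...], "jaw": [jaw, ...]}. A call has 1 to 10 rows; each row shifts and turns the commanded pose from where the row before left it, along the tool's axes as they then stand; what a row does not reach is not made up. The controller multiplies each number of a shift by 0.25 m and each number of a turn by pi rad. A row lasts 1/8 s, in which the tool goes at most 62.5 mm and 10.7 degrees, less where a joint would pass 70% of its speed; a pose out of reach is approached as far as the arm can. A call with a number of a shift or a turn outside -1 to 1 is refused whole. A call with a gripper value outside its range is refused whole. The fingers move at their own pace and stop on an object; "squeeze" is the grip in N (left out, the last holds). Time passes only in rows, so rows that do not move let the fingers close. It gives the time, the measured TCP pose, the force and the opening at its end, in the units of the state.
- sense(): the state, without advancing time (a new reading comes with each control period).
- vision.grab_frame(name): name is "scene" or "top" or "wrist"; returns a dict with "frame" (480x640x3 uint8, red, green, blue), "mtx" (3x3 intrinsics, pixels), "extrinsics" (4x4, takes a point from camera to world coordinates); the wrist camera has in their place "mount" (4x4, takes a point from camera to tool coordinates, whose origin is the TCP and whose axes are the tool frame's). Camera axes: x right, y down, z forward; pixel columns grow to the right and rows downward; lengths in m; the calibration is good to about 2 mm. A picture is of the moment at which its call begins: read the wrist's pose just before it. There is no depth.
- robot.hand_in(): hands the job in, once; it reports no verdict.
Trained networks look in the newest picture that a camera, given by its name, has taken for a name from the list of things; names that differ only in an ending like _2 or _b are one class to them, and where a whole thing is asked for, a point or a joint stands for the part that bears it (a point fixed in the world has none). Each returns a list of dicts, best first, with "confidence" (0 to 1); they miss things now and then, are a little off and sometimes report something else, mostly with a low value. They report only what shows in the picture. A call takes as long as a camera call. They do not tell look-alikes from the thing itself.
- finder.look_for(label, camera): "position" ([x, y, z] in m, in the coordinates of the camera as it stood for that picture, good to about 4 mm: the middle of the surface that is visible of it).
- finder.masks_of(label, camera): "region" (480x640 bool, what is visible of it).
The state is a dict: "time": time; "joint_pos": joint angles; "joint_vel": joint speeds; "tau": joint torques, N m; "ee_pos": TCP position; "ee_rot": TCP orientation; "wrist_force": force on the tool from outside, world axes, zero at the start; "torque": the same for the moment, N m; "finger_gap": finger opening in m.
Only numpy, scipy, OpenCV 4.12 (cv2) and the standard library are available. Lean on these libraries where they do the work, as an engineer would, in place of code of your own. Each camera call takes 0.05 s, during which the arm holds its last target.

## Task

The T-handled nut driver was left standing in the board jig. Lift it out and hang it upright on the empty middle hook of the rack, its handle in line with the rack like its neighbours: push it back gently against the sprung keeper, lower it until its collar sits fully down in the hook's seat, and let go. Do not ram the rack, and leave the tools hanging on both sides, the scriber in the jig and the solder reel undisturbed.

Things in the scene. Friction and masses are not known exactly. Their poses are not given: they have to be found in the camera images.
- driver_grip (a point): T-handled nut driver (about 150 g), the tool to hang: centre of its crossbar handle, a rounded blue plastic bar 54 mm along its y, 16 mm along x, 20 mm high; z up. It starts upright in either of the jig's holes, turned up to 0.4 rad from the jig. Below the bar: a hub 14 mm across down to 36 mm below this point, a collar, then a shaft 8 mm in diameter, 100 mm long.
- driver_collar (a point): centre of the underside of the driver's round steel collar (24 mm in diameter, 6 mm thick), 42 mm below driver_grip on the tool's axis; same axes.
- driver_tip (a point): lower end of the driver's shaft, 142 mm below driver_grip; same axes.
- jig: fixed board jig, a grey block 160 x 140 x 40 mm (x, y, z) with a green circuit board on top, origin at the centre of its underside; two vertical holes 10 mm wide and 32 mm deep at 34 mm to either side of its centre along its y. The parts on the board reach 49 mm up.
- rack: fixed hook rack, origin at bench level, z up. Three two-pronged steel hooks point to its -x, side by side along its y, prong tops 150 mm above the bench; the middle one, at y = 0, is empty. Between a hook's two level prongs is a 13 mm gap, open at the front (-x), for a tool's shaft. Load the rack with no more than 20 N.
- hook_nominal (a point): nominal centre of the empty middle hook's seat, at prong-top height; rack's axes. The whole hook is depth-adjustable and clamped: the true seat lies anywhere up to 15 mm before or behind this along x, not given; find it by feel or eye. In the seat the prongs are 6 mm lower, so a hung collar's underside is 144 mm above the bench. The seat's front wall is 12.5 mm before its true centre.
- hook_mouth (a point): nominal front end of the empty hook's prongs (flared), 67 mm before the nominal seat, at prong-top height; it shifts with the hook's depth likewise.
- rail_mid (a point): on the rack's rail (along y, 26 mm deep, no higher than this point). Between it and the empty seat is a sprung upright keeper plate, top 10 mm above the prongs. The collar touches it 2 mm short of centred and must push it 1.5 mm or more to +x to drop behind the seat's front wall. Spring: 2.4 N at touch, 0.6 N more per mm, hard stop after 8 mm; it then holds the hung tool.
- left_tool_grip (a point): handle centre of the T-handled tool hanging 66 mm to the +y side of the empty hook, loose in its seat: like the driver, with a bar 50 mm long, its seat at x = -6 mm in the rack's frame. Leave it alone.
- right_tool_grip (a point): a point in the middle of the round knob-like handle (34 mm in diameter, top 18 mm above this point) of the tool hanging 56 mm to the -y side of the empty hook, its seat at x = +5 mm. Leave it alone.
- scriber_mid (a point): handle centre of a small straight scriber (handle 22 mm in diameter, 62 mm high) standing in the jig's other hole; its top is 132 mm above the bench. Leave it alone.
- reel_mid (a point): centre of an aluminium solder reel, 52 mm in diameter and 40 mm high, standing on the bench. Leave it alone.
Things that resemble listed ones, but are neither listed nor needed, are in the scene too. Leave any green or turquoise look-alike of the part that bears driver_grip alone.

How it is judged:
By the outcome, as a careful person would: the job done as asked, in the order asked, and still so for the second after the job is handed in, with the robot touching nothing.
It also fails if it takes over 51 s, if anything falls off the work surface, if the arm or the gripper's body presses on something with over 40 N, if the wrist force passes 120 N, or if a joint passes its speed limit or range.

## Working session

There is one attempt and no reset: what is moved stays moved. The work goes in short steps, Python scripts to look and compute and a tool call to move; the robot and the scene stay as the last step left them, time stands still between calls to the robot, and variables do not carry over. Pictures are saved under pics/ and viewed, and the job is handed in when it is done.

Besides the shell and the picture viewer there is one more tool, called in YAML: its name, and indented under it one key for each argument. servo_tool: Moves the arm, as the interface text tells. Shifts and turns lie within -1 to 1; 1 stands for 0.25 m of shift or pi rad of turn. Its arguments: {"type":"object","properties":{"xyz":{"type":"array"},"angular":{"type":"array"},"jaw":{"type":"array"},"squeeze":{"type":"number"}},"required":["xyz","angular","jaw"]}

```bash
mkdir -p pics; cat > h.py <<'E'
import numpy as np, cv2
from station import sense, vision, robot, finder
from scipy.spatial.transform import Rotation as R
def grab(n,fn=None):
    s=sense(); d=vision.grab_frame(n)
    if n=="wrist":
        T=np.eye(4);T[:3,:3]=R.from_quat(s["ee_rot"]).as_matrix();T[:3,3]=s["ee_pos"]
        d["E"]=T@np.array(d["mount"])
    else: d["E"]=np.array(d["extrinsics"])
    if fn: cv2.imwrite("pics/"+fn,d["frame"][:,:,::-1])
    return d
def w(d,p): return (d["E"]@np.r_[p,1])[:3]
def px(d,P):
    c=np.linalg.inv(d["E"])@np.r_[P,1]; u=np.array(d["mtx"])@c[:3]; return u[:2]/u[2]
def ray(d,uv):
    v=np.linalg.inv(np.array(d["mtx"]))@np.r_[uv,1]; return d["E"][:3,3], d["E"][:3,:3]@v
def atz(d,uv,z):
    o,v=ray(d,uv); return o+v*(z-o[2])/v[2]
E
python3 - <<'E'
from h import *
np.set_printoptions(precision=4,suppress=True)
s=sense();print(s["time"],s["ee_pos"],s["ee_rot"],s["finger_gap"],s["wrist_force"])
for n in ["scene","top","wrist"]:
    d=grab(n,n+"0.png"); print(n,d["E"][:3,3],d["E"][:3,2],d["mtx"][0])
    for l in ["driver_grip","jig","rack","hook_nominal","hook_mouth","rail_mid","left_tool_grip","right_tool_grip","scriber_mid","reel_mid","driver_collar"]:
        try:
            for r in finder.look_for(l,n)[:4]: print(l,round(r["confidence"],2),w(d,r["position"]),px(d,w(d,r["position"])).round())
        except Exception as e: print(l,e)
print(sense()["time"])
E
```

```text
0.0 [0.1565 0.527  0.2381] [ 0.8015  0.598  -0.0007  0.0003] 0.08801648617973364 [0.641  0.4926 0.3091]
scene [1.2111 0.1962 1.0119] [-0.6067 -0.228  -0.7615] [608.915    0.     324.0241]
driver_grip 0.85 [ 0.3938 -0.3596  0.1433] [214. 171.]
driver_grip 0.75 [ 0.4624 -0.2406  0.1496] [251. 205.]
driver_grip 0.58 [ 0.4915 -0.3566  0.1359] [193. 205.]
jig 0.8 [ 0.4746 -0.2034  0.0421] [269. 249.]
rack 0.58 [0.6333 0.1845 0.1379] [439. 341.]
hook_nominal 0.95 [0.6276 0.185  0.131 ] [440. 341.]
hook_nominal 0.34 [ 0.4589 -0.2424  0.152 ] [251. 202.]
hook_mouth 0.74 [0.6307 0.1819 0.1414] [438. 338.]
rail_mid 0.95 [0.6321 0.1835 0.135 ] [438. 341.]
left_tool_grip 0.91 [0.5788 0.2466 0.1882] [488. 309.]
right_tool_grip 0.59 [0.579  0.1255 0.188 ] [417. 289.]
scriber_mid 0.69 [0.6336 0.1835 0.1371] [438. 341.]
scriber_mid 0.62 [ 0.4441 -0.1746  0.1061] [286. 222.]
reel_mid 0.9 [ 0.6647 -0.1706  0.0412] [244. 325.]
driver_collar 0.91 [ 0.3858 -0.3575  0.142 ] [216. 169.]
driver_collar 0.88 [ 0.4925 -0.3569  0.1413] [192. 203.]
driver_collar 0.7 [ 0.4576 -0.2425  0.1485] [251. 203.]
driver_c
[... 478 characters left out ...]
.1589] [415. 276.]
hook_mouth 0.65 [0.6108 0.1711 0.1457] [197. 199.]
hook_mouth 0.51 [ 0.4514 -0.2452  0.1599] [415. 278.]
hook_mouth 0.44 [ 0.6569 -0.1736  0.044 ] [368. 188.]
rail_mid 0.67 [0.5637 0.2473 0.1925] [149. 218.]
rail_mid 0.64 [0.6079 0.1719 0.1393] [197. 201.]
left_tool_grip 0.55 [0.5653 0.2452 0.1921] [150. 217.]
right_tool_grip 0.78 [0.5691 0.1239 0.1962] [216. 214.]
scriber_mid 0.45 [ 0.4386 -0.1719  0.1304] [374. 286.]
driver_collar 0.76 [ 0.4884 -0.3568  0.1546] [472. 258.]
driver_collar 0.69 [ 0.4502 -0.2394  0.1617] [412. 279.]
driver_collar 0.67 [ 0.3874 -0.3565  0.1541] [475. 312.]
wrist [0.0781 0.5502 0.3858] [ 0.3029 -0.0889 -0.9489] [377.1533   0.     318.1653]
1.8
```

View pics/scene0.png

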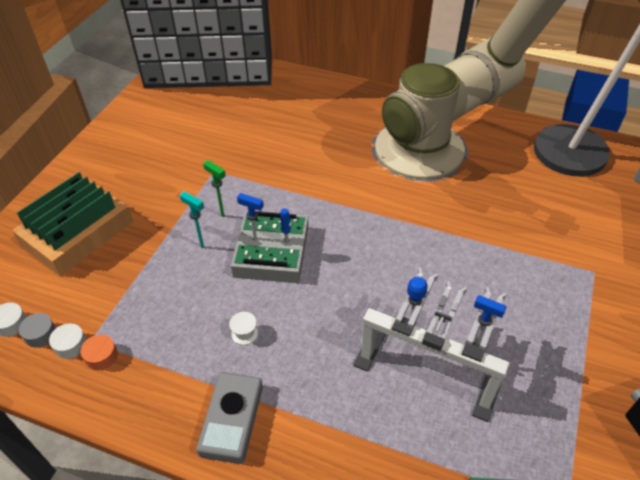

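View pics/top0.png

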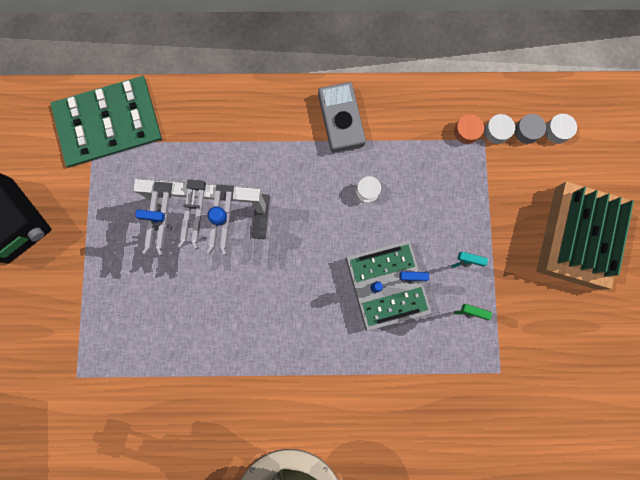

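```bash
python3 - <<'E'
import cv2,numpy as np
a=cv2.imread("pics/scene0.png");b=cv2.imread("pics/top0.png")
c1=cv2.resize(a[150:290,170:340],None,fx=4,fy=4,interpolation=cv2.INTER_CUBIC);cv2.imwrite("pics/c1.png",c1)
c2=cv2.resize(b[230:340,340:510],None,fx=4,fy=4,interpolation=cv2.INTER_CUBIC);cv2.imwrite("pics/c2.png",c2)
c3=cv2.resize(b[160:270,110:280],None,fx=4,fy=4,interpolation=cv2.INTER_CUBIC);cv2.imwrite("pics/c3.png",c3)
c4=cv2.resize(a[240:400,360:560],None,fx=4,fy=3.7,interpolation=cv2.INTER_CUBIC);cv2.imwrite("pics/c4.png",c4)
E
```

```text
(no output)
```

View pics/c1.png

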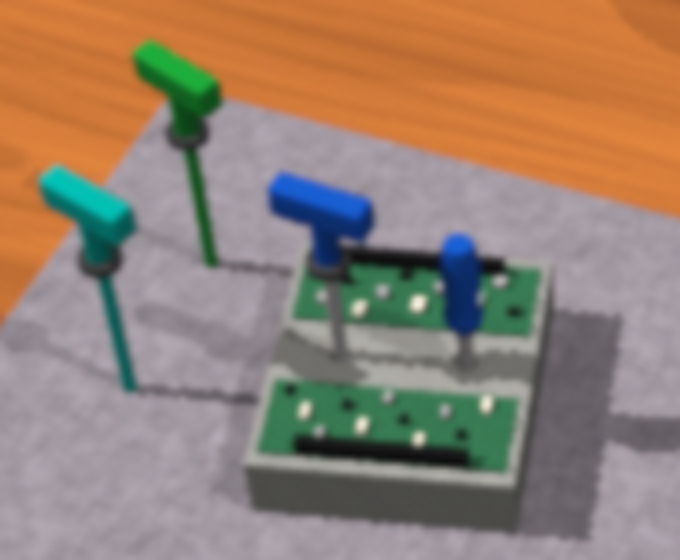

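View pics/c2.png

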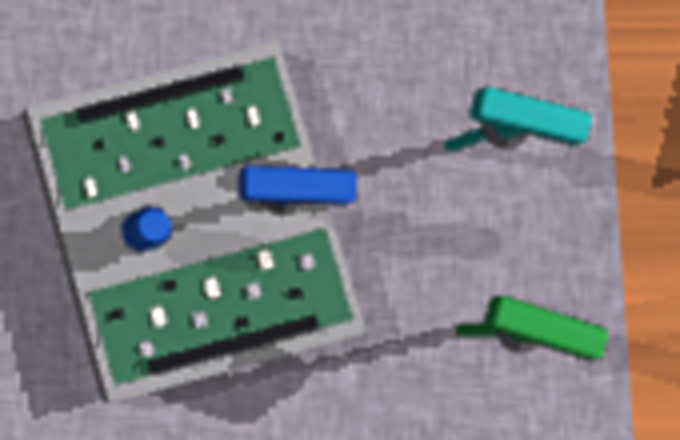

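View pics/c3.png

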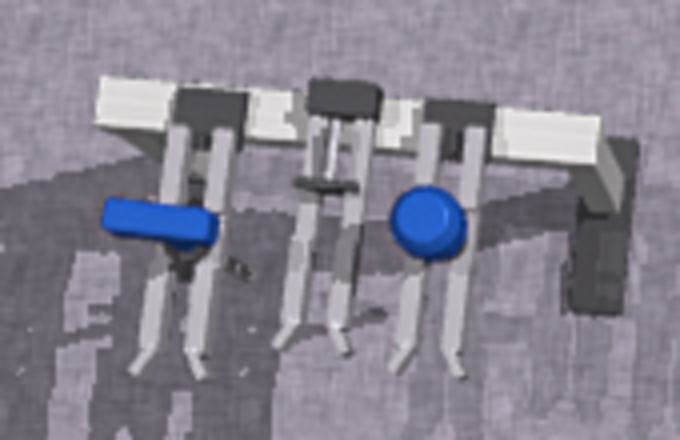

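View pics/c4.png

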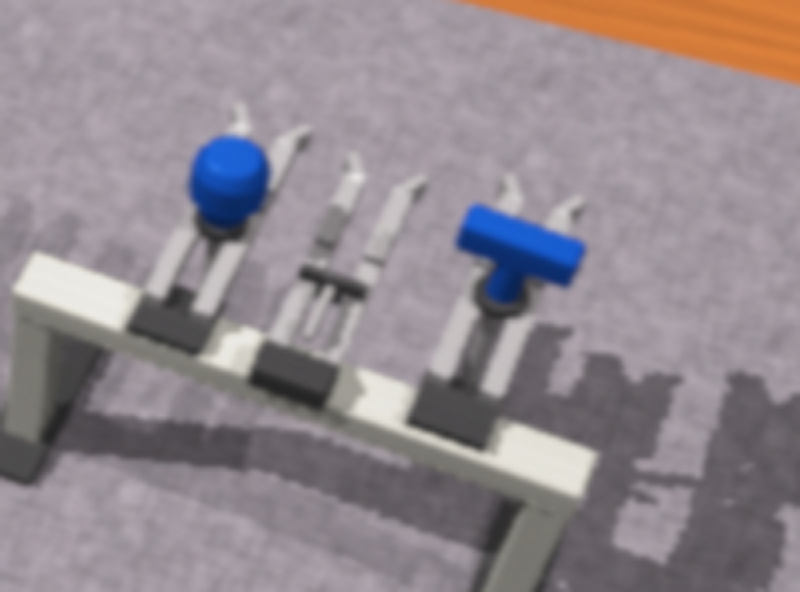

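Candidates (scene pixels) are the blue T in the jig at (251,205), turquoise T at (193,205), green T at (214,171), blue scriber at (286,222) and the hanging blue T at (488,309). By its description and the close crop, the one I want is the blue T in the jig at (251,205). I'll look at the rack first with the wrist camera, since it's on the way.

servo_tool:
  xyz:
    - [-0.0974,0.16,-0.036]
    - [-0.0974,0.16,-0.036]
    - [-0.0974,0.16,-0.036]
    - [-0.0974,0.16,-0.036]
    - [-0.0974,0.16,-0.036]
    - [-0.0974,0.16,-0.036]
    - [-0.0974,0.16,-0.036]
    - [-0.0974,0.16,-0.036]
    - [-0.0974,0.16,-0.036]
    - [-0.0974,0.16,-0.036]
  angular:
    - [0,0,0]
    - [0,0,0]
    - [0,0,0]
    - [0,0,0]
    - [0,0,0]
    - [0,0,0]
    - [0,0,0]
    - [0,0,0]
    - [0,0,0]
    - [0,0,0]
  jaw: [100,100,100,100,100,100,100,100,100,100]

```text
time: 3.05
ee_pos: [0.4716, 0.1786, 0.3292]
ee_rot: [0.802, 0.598, 0.0, 0.0]
wrist_force: [-0.2, 1.3, 0.7]
finger_gap: 0.0884
```

servo_tool:
  xyz:
    - [0,0,0]
    - [0,0,0]
  angular:
    - [0,0,0]
    - [0,0,0]
  jaw: [100,100]

```text
time: 3.3
ee_pos: [0.4703, 0.1802, 0.3285]
ee_rot: [0.802, 0.598, -0.0, -0.0]
wrist_force: [0.0, 0.3, 0.9]
finger_gap: 0.0883
```

```bash
python3 - <<'E'
from h import *
s=sense();print(s["time"],s["ee_pos"],s["ee_rot"],s["wrist_force"])
d=grab("wrist","w1.png"); np.savez("w1.npz",E=d["E"],mtx=d["mtx"])
for l in ["hook_nominal","hook_mouth","rail_mid","left_tool_grip","right_tool_grip"]:
    for r in finder.look_for(l,"wrist")[:2]: print(l,round(r["confidence"],2),w(d,r["position"]).round(4),px(d,w(d,r["position"])).round())
E
```

```text
3.3 [0.47028223 0.18018636 0.32854735] [ 8.01522085e-01  5.97965092e-01 -1.88070923e-04 -2.45494439e-04] [0.04913834 0.290093   0.86596799]
hook_nominal 0.95 [0.6141 0.1702 0.146 ] [349. 344.]
hook_mouth 0.95 [0.6046 0.1681 0.1407] [344. 333.]
hook_mouth 0.52 [ 0.6356 -0.1796  0.001 ] [117. 357.]
rail_mid 0.8 [0.6096 0.1675 0.1423] [345. 338.]
right_tool_grip 0.67 [0.5629 0.1271 0.189 ] [290. 336.]
```

View pics/w1.png

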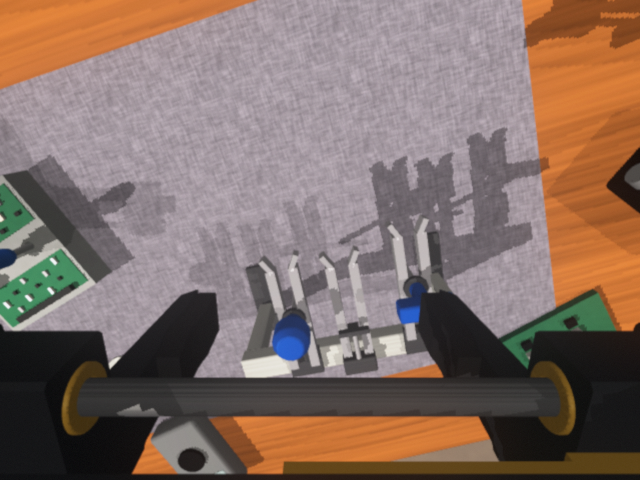

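```bash
python3 - <<'E'
import cv2
a=cv2.imread("pics/w1.png")
cv2.imwrite("pics/w1c.png",cv2.resize(a[240:375,240:440],None,fx=4,fy=4,interpolation=cv2.INTER_CUBIC))
E
```

```text
(no output)
```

View pics/w1c.png

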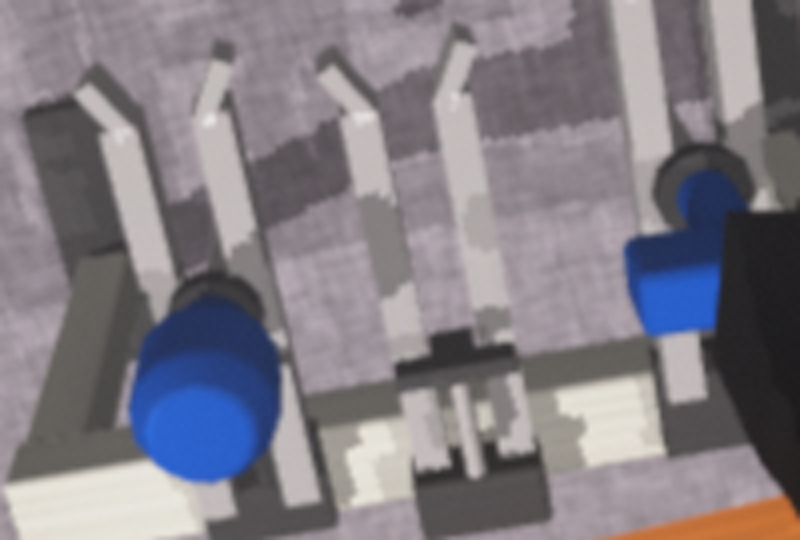

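```bash
python3 - <<'E'
from h import *
z=np.load("w1.npz"); d={"E":z["E"],"mtx":z["mtx"]}
print("cam",d["E"][:3,3],d["E"][:3,:3])
def f(n,x,y,h): print(n,atz(d,(240+x/4,240+y/4),h).round(4))
f("Lfront",361,118,.15);f("Rfront",455,100,.15);f("Lback",407,330,.15);f("Rback",493,312,.15)
f("mouthL tip",328,58,.15);f("mouthR tip",464,33,.15)
f("keepL bot",398,362,.15);f("keepR bot",512,345,.15);f("keepL top",398,378,.16);f("keepR top",517,362,.16)
f("otherhook bend L",122,130,.15);f("otherhook bend R",210,118,.15)
f("tipotherL",90,75,.15);f("tipotherR",222,48,.15)
f("right back",300,500,.15);f("left other",690,400,.15)
f("clampmid L",415,480,.15);f("clampmid R",545,465,.15)
f("rail front top L",10,480,.15);f("rail front R",650,345,.15)
f("collar left ctr",704,188,.15)
E
```

```text
cam [0.39184771 0.20317129 0.47566987] [[ 2.84289402e-01  9.09824743e-01  3.02321804e-01]
 [ 9.58738072e-01 -2.70087586e-01 -8.87355927e-02]
 [ 9.19528331e-04  3.15074012e-01 -9.49066658e-01]]
Lfront [0.5286 0.1747 0.15  ]
Rfront [0.5305 0.197  0.15  ]
Lback [0.5862 0.17   0.15  ]
Rback [0.5873 0.1916 0.15  ]
mouthL tip [0.512  0.1715 0.15  ]
mouthR tip [0.515  0.2032 0.15  ]
keepL bot [0.5942 0.1655 0.15  ]
keepR bot [0.5976 0.1938 0.15  ]
keepL top [0.5923 0.1655 0.16  ]
keepR top [0.5961 0.1941 0.16  ]
otherhook bend L [0.5156 0.1201 0.15  ]
otherhook bend R [0.5186 0.1409 0.15  ]
tipotherL [0.5004 0.1175 0.15  ]
tipotherR [0.5027 0.1488 0.15  ]
right back [0.6261 0.1306 0.15  ]
left other [0.6255 0.2326 0.15  ]
clampmid L [0.6287 0.1605 0.15  ]
clampmid R [0.6338 0.1933 0.15  ]
rail front top L [0.5993 0.0615 0.15  ]
rail front R [0.6073 0.2264 0.15  ]
collar left ctr [0.5692 0.248  0.15  ]
```

```bash
cat >> h.py <<'E'
def plan(P,yaw_deg,n,nrot=None):
    """rows for pose with tool down, tool x at yaw"""
    s=sense(); Rm=R.from_quat(s["ee_rot"]); p=np.array(s["ee_pos"])
    y=np.radians(yaw_deg); T=R.from_matrix(np.array([[np.cos(y),np.sin(y),0],[np.sin(y),-np.cos(y),0],[0,0,-1]]).T if 0 else np.column_stack([[np.cos(y),np.sin(y),0],[np.sin(y),-np.cos(y),0],[0,0,-1]]))
    rv=(Rm.inv()*T).as_rotvec(); d=(np.array(P)-p)/n; nrot=nrot or n
    xs=[];an=[]
    for i in range(n):
        xs.append((Rm.inv().apply(d)/.25).round(4).tolist())
        a=rv/nrot if i<nrot else rv*0
        an.append((a/np.pi).round(4).tolist()); Rm=Rm*R.from_rotvec(a)
    print("from",p.round(4),"rowlen mm",np.linalg.norm(d)*1e3,"deg/row",np.degrees(np.linalg.norm(rv))/nrot)
    print(xs);print(an)
E
python3 - <<'E'
from h import *
z=dict(np.load("w1.npz"))
# cached top camera extrinsics not saved -> one grab
d=grab("top"); np.savez("top.npz",E=d["E"],mtx=d["mtx"])
def f(n,x,y,h,ox=340,oy=230):
    p=atz(d,(ox+x/4,oy+y/4),h); print(n,p.round(4)); return p
a=f("barL",245,180,.16);b=f("barR",356,184,.16)
print("bar ctr",(a+b)/2,"dir yaw",np.degrees(np.arctan2(*(a-b)[:2])))
for n,x,y in [("Lf",293,325),("Rf",342,325),("Lb",313,200),("Rb",354,200),("tipL",280,343),("tipR",345,350)]: f(n,x,y,.15,110,160)
f("keep",325,183,.16,110,160)
plan([.455,-.22,.31],0,9)
E
```

```text
barL [ 0.4572 -0.2195  0.16  ]
barR [ 0.4548 -0.2715  0.16  ]
bar ctr [ 0.45599463 -0.2454773   0.16      ] dir yaw 2.5764602690048872
Lf [0.5263 0.194  0.15  ]
Rf [0.5261 0.1706 0.15  ]
Lb [0.5873 0.1866 0.15  ]
Rb [0.5872 0.1668 0.15  ]
tipL [0.5176 0.1999 0.15  ]
tipR [0.514  0.1688 0.15  ]
keep [0.5934 0.1785 0.16  ]
from [0.4704 0.1803 0.3288] rowlen mm 44.562056842359105 deg/row 8.167212155566776
[[-0.1725, 0.044, 0.0084], [-0.1645, 0.068, 0.0084], [-0.1532, 0.0907, 0.0084], [-0.1388, 0.1116, 0.0084], [-0.1215, 0.1301, 0.0084], [-0.1018, 0.1461, 0.0084], [-0.08, 0.1591, 0.0084], [-0.0566, 0.1688, 0.0084], [-0.032, 0.1751, 0.0084]]
[[0.0, -0.0, 0.0454], [0.0, -0.0, 0.0454], [0.0, -0.0, 0.0454], [0.0, -0.0, 0.0454], [0.0, -0.0, 0.0454], [0.0, -0.0, 0.0454], [0.0, -0.0, 0.0454], [0.0, -0.0, 0.0454], [0.0, -0.0, 0.0454]]
```

servo_tool:
  xyz:
    - [-0.1725,0.044,0.0084]
    - [-0.1645,0.068,0.0084]
    - [-0.1532,0.0907,0.0084]
    - [-0.1388,0.1116,0.0084]
    - [-0.1215,0.13,0.0084]
    - [-0.1018,0.146,0.0084]
    - [-0.08,0.159,0.0084]
    - [-0.0566,0.1688,0.0084]
    - [-0.032,0.175,0.0084]
    - [0,0,0]
  angular:
    - [0,0,0.0454]
    - [0,0,0.0454]
    - [0,0,0.0454]
    - [0,0,0.0454]
    - [0,0,0.0454]
    - [0,0,0.0454]
    - [0,0,0.0454]
    - [0,0,0.0454]
    - [0,0,0.0454]
    - [0,0,0]
  jaw: [80,60,50,50,50,50,50,50,50,50]

```text
time: 4.9
ee_pos: [0.4546, -0.2223, 0.3091]
ee_rot: [1.0, -0.003, -0.0, -0.0]
wrist_force: [0.2, 0.6, 0.6]
finger_gap: 0.0443
```

```bash
python3 - <<'E'
from h import *
s=sense();print(s["time"],s["ee_pos"],s["ee_rot"],s["wrist_force"],s["finger_gap"],s["joint_vel"])
d=grab("wrist","w2.png"); np.savez("w2.npz",E=d["E"],mtx=d["mtx"])
for r in finder.look_for("driver_grip","wrist")[:3]: print(round(r["confidence"],2),w(d,r["position"]).round(4),px(d,w(d,r["position"])).round())
a=cv2.imread("pics/w2.png"); u=px(d,[.456,-.245,.16]);print(u)
x,y=int(u[0])-80,int(u[1])-60; print(x,y)
cv2.imwrite("pics/w2c.png",cv2.resize(a[y:y+120,x:x+160],None,fx=5,fy=5,interpolation=cv2.INTER_CUBIC))
E
```

```text
4.9 [ 0.45456395 -0.22228101  0.30914234] [ 9.99996334e-01 -2.65666611e-03 -4.58784492e-04 -2.52040259e-04] [0.22749812 0.60396418 0.62608815] 0.04427114208448877 [ 0.05758902 -0.03156752  0.02477773  0.01344792  0.00797522 -0.02815268]
0.79 [ 0.4537 -0.2446  0.1557] [317. 243.]
0.61 [ 0.4876 -0.3563  0.1487] [353. 351.]
0.49 [ 0.3912 -0.3562  0.0216] [269. 292.]
[319.62711368 245.22619479]
239 185
```

View pics/w2c.png

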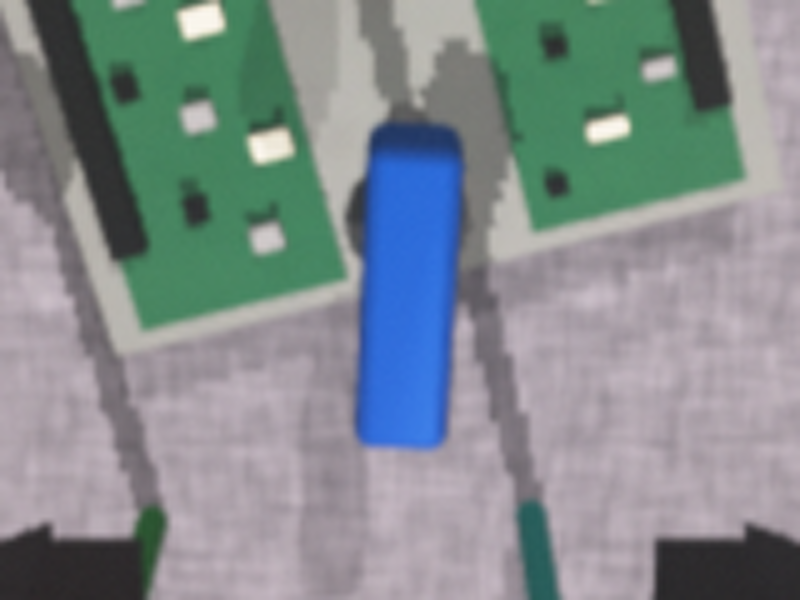

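View pics/w2.png

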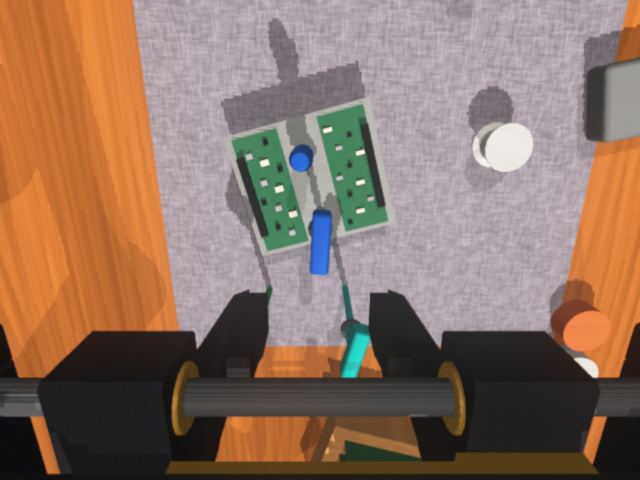

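```bash
python3 - <<'E'
from h import *
d=dict(np.load("w2.npz"))
P=[atz(d,(239+x/5,185+y/5),.16) for x,y in [(374,158),(457,160),(358,443),(443,446)]]
P=np.array(P);print(P.round(4)); c=P.mean(0);print(c)
a=(P[0]+P[1]-P[2]-P[3])[:2];yaw=-np.degrees(np.arctan2(a[0],a[1]));print("yaw",yaw)
plan([c[0],c[1],.20],yaw,4)
E
```

```text
[[ 0.4514 -0.2203  0.16  ]
 [ 0.4648 -0.2207  0.16  ]
 [ 0.4482 -0.2707  0.16  ]
 [ 0.4627 -0.2713  0.16  ]]
[ 0.45677811 -0.24574907  0.16      ]
yaw -2.9894208326303384
from [ 0.4548 -0.2198  0.3098] rowlen mm 28.20199083381457 deg/row 0.7404024910491802
[[0.002, 0.026, 0.1098], [0.0024, 0.0259, 0.1098], [0.0027, 0.0259, 0.1098], [0.003, 0.0258, 0.1098]]
[[-0.0, 0.0, 0.0041], [-0.0, 0.0, 0.0041], [-0.0, 0.0, 0.0041], [-0.0, 0.0, 0.0041]]
```

servo_tool:
  xyz:
    - [0.002,0.026,0.11]
    - [0.0024,0.026,0.11]
    - [0.0027,0.026,0.11]
    - [0.003,0.0258,0.11]
    - [0,0,0]
    - [0,0,0.1]
    - [0,0,0.1]
    - [0,0,0.076]
    - [0,0,0]
  angular:
    - [0,0,0.0041]
    - [0,0,0.0041]
    - [0,0,0.0041]
    - [0,0,0.0041]
    - [0,0,0]
    - [0,0,0]
    - [0,0,0]
    - [0,0,0]
    - [0,0,0]
  jaw: [50,50,50,50,50,50,50,50,50]

```text
time: 6.12
ee_pos: [0.457, -0.2455, 0.1314]
ee_rot: [1.0, -0.026, -0.0, -0.0]
wrist_force: [-0.4, 0.6, -0.1]
finger_gap: 0.0439
```

```bash
python3 - <<'E'
from h import *
s=sense();print(s["time"],s["ee_pos"],s["ee_rot"],s["wrist_force"],s["finger_gap"])
d=grab("wrist","w3.png"); np.savez("w3.npz",E=d["E"],mtx=d["mtx"])
E
```

```text
6.125 [ 0.45703784 -0.24545696  0.13136402] [ 9.99670111e-01 -2.56826966e-02 -1.66591525e-04 -2.03203642e-04] [-0.44772195  0.62327145 -0.1126038 ] 0.043901945420517265
```

View pics/w3.png

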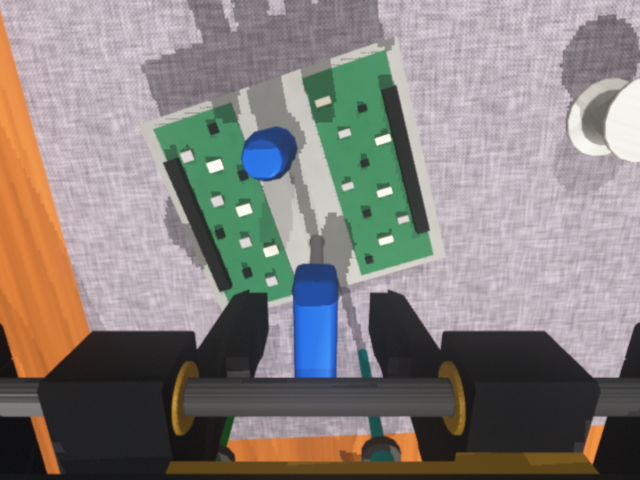

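The bar at (316,320) is centred between the fingers and aligned with them. I'll close now.

servo_tool:
  xyz:
    - [0,0,0]
    - [0,0,0]
    - [0,0,0]
    - [0,0,0]
    - [0,0,0]
  angular:
    - [0,0,0]
    - [0,0,0]
    - [0,0,0]
    - [0,0,0]
    - [0,0,0]
  jaw: [35,20,10,5,5]
  squeeze: 40

```text
time: 6.8
ee_pos: [0.457, -0.2465, 0.1312]
ee_rot: [1.0, -0.027, 0.0, 0.0]
wrist_force: [-0.2, -0.1, 4.0]
finger_gap: 0.0154
```

servo_tool:
  xyz:
    - [0,0,-0.03]
    - [0,0,-0.05]
    - [0,0,-0.06]
    - [0,0,-0.1]
    - [0,0,-0.14]
    - [0,0,-0.15]
    - [0,0,-0.12]
    - [0,0,-0.03]
    - [0,0,0]
  angular:
    - [0,0,0]
    - [0,0,0]
    - [0,0,0]
    - [0,0,0]
    - [0,0,0]
    - [0,0,0]
    - [0,0,0]
    - [0,0,0]
    - [0,0,0]
  jaw: [5,5,5,5,5,5,5,5,5]

```text
time: 7.92
ee_pos: [0.4566, -0.2462, 0.3005]
ee_rot: [1.0, -0.027, -0.0, -0.0]
wrist_force: [-0.4, -0.1, -1.9]
finger_gap: 0.0155
```

```bash
python3 - <<'E'
from h import *
s=sense();print(s["time"],s["ee_pos"],s["ee_rot"],s["wrist_force"],s["finger_gap"])
d=grab("wrist","w4.png"); np.savez("w4.npz",E=d["E"],mtx=d["mtx"])
d=grab("scene","s4.png"); np.savez("scene.npz",E=d["E"],mtx=d["mtx"])
plan([.475,.188,.30],-4.7,9,3)
E
```

```text
7.925 [ 0.4566132  -0.24616261  0.30045076] [ 9.99646228e-01 -2.65958098e-02 -2.20162817e-04 -1.81747608e-04] [-0.36786965 -0.11535803 -1.88759729] 0.015482571162935662
from [ 0.4565 -0.2461  0.2996] rowlen mm 48.27321489532763 deg/row 0.5523159583283052
[[-0.002, -0.1931, 0.0001], [-0.0039, -0.1931, 0.0], [-0.0057, -0.193, -0.0001], [-0.0076, -0.1929, -0.0002], [-0.0076, -0.1929, -0.0002], [-0.0076, -0.1929, -0.0002], [-0.0076, -0.1929, -0.0002], [-0.0076, -0.1929, -0.0002], [-0.0076, -0.1929, -0.0002]]
[[-0.0002, 0.0002, 0.0031], [-0.0002, 0.0002, 0.0031], [-0.0002, 0.0002, 0.0031], [-0.0, 0.0, 0.0], [-0.0, 0.0, 0.0], [-0.0, 0.0, 0.0], [-0.0, 0.0, 0.0], [-0.0, 0.0, 0.0], [-0.0, 0.0, 0.0]]
```

View pics/w4.png

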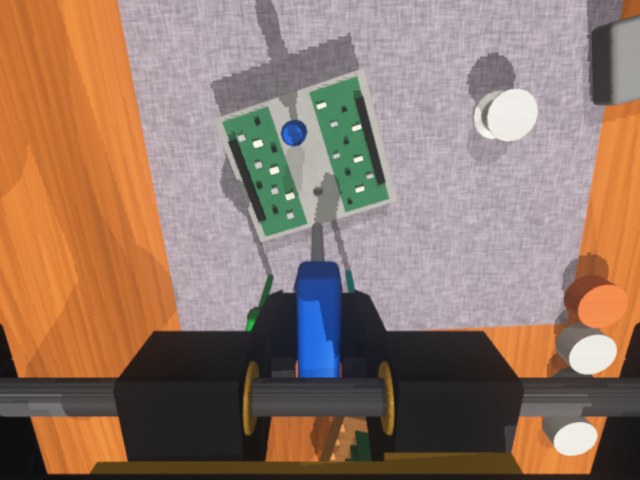

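View pics/s4.png

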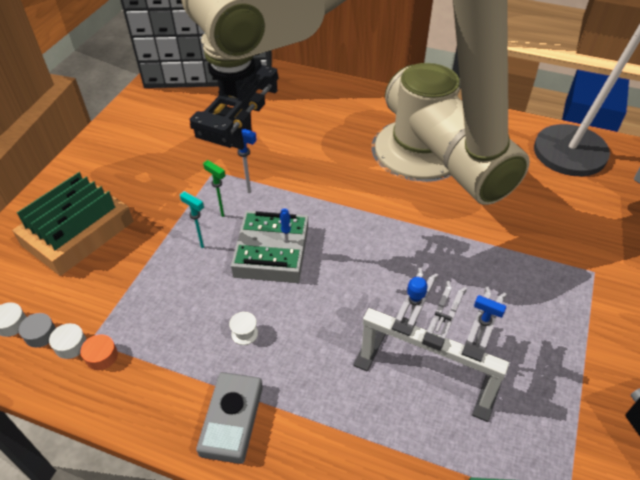

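```bash
python3 - <<'E'
from h import *
d=dict(np.load("w4.npz"))
T=d["E"]; print("tip pred",px(d,[.4565,-.2461,.1766]),"collar",px(d,[.4565,-.2461,.2766]))
d=dict(np.load("scene.npz"))
for n,x,y,h in [("tipL",352,160,.15),("tipR",418,182,.15),("bendL",352,183,.15),("bendR",408,200,.15),("backL",305,263,.15),("backR",368,272,.15),("keepL",303,268,.16),("keepR",366,290,.16)]:
    print(n,atz(d,(360+x/4,240+y/3.7),h).round(4))
a=cv2.imread("pics/w4.png")
cv2.imwrite("pics/w4c.png",cv2.resize(a[200:290,260:380],None,fx=5,fy=5))
a=cv2.imread("pics/scene0.png")
cv2.imwrite("pics/c5.png",cv2.resize(a[265:355,400:500],None,fx=6,fy=6,interpolation=cv2.INTER_CUBIC))
E
```

```text
tip pred [317.4708814  227.80732092] collar [317.11010668 285.75728829]
tipL [0.5183 0.1712 0.15  ]
tipR [0.5211 0.2014 0.15  ]
bendL [0.5319 0.1743 0.15  ]
bendR [0.5331 0.1996 0.15  ]
backL [0.5843 0.1659 0.15  ]
backR [0.5798 0.1923 0.15  ]
keepL [0.5945 0.1661 0.16  ]
keepR [0.5971 0.1938 0.16  ]
```

View pics/w4c.png

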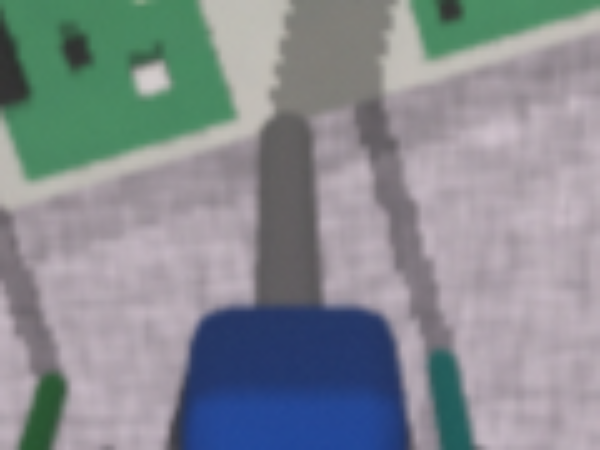

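View pics/c5.png

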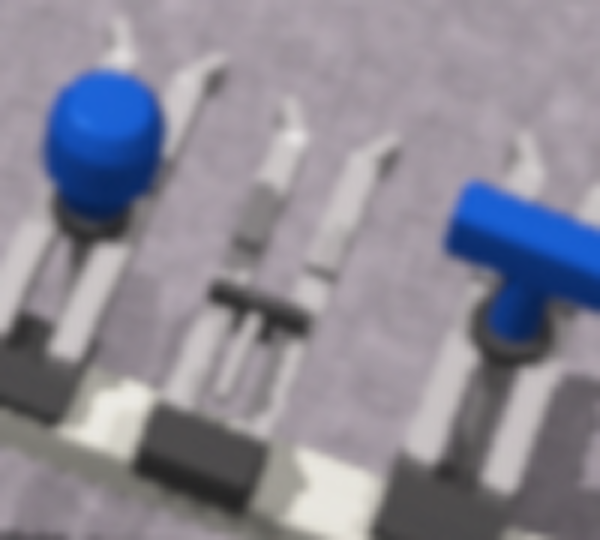

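servo_tool:
  xyz:
    - [-0.002,-0.1,0]
    - [-0.0039,-0.193,0]
    - [-0.0057,-0.193,0]
    - [-0.0076,-0.193,0]
    - [-0.0076,-0.193,0]
    - [-0.0076,-0.193,0]
    - [-0.0076,-0.193,0]
    - [-0.0076,-0.193,0]
    - [-0.0076,-0.193,0]
    - [-0.01,-0.093,0]
  angular:
    - [0,0,0.0031]
    - [0,0,0.0031]
    - [0,0,0.0031]
    - [0,0,0]
    - [0,0,0]
    - [0,0,0]
    - [0,0,0]
    - [0,0,0]
    - [0,0,0]
    - [0,0,0]
  jaw: [5,5,5,5,5,5,5,5,5,5]

```text
time: 9.28
ee_pos: [0.4731, 0.19, 0.2995]
ee_rot: [0.999, -0.04, -0.001, 0.0]
wrist_force: [0.4, -0.5, -0.6]
finger_gap: 0.0152
```

servo_tool:
  xyz:
    - [0,0,0.08]
    - [0,0,0.14]
    - [0,0,0.14]
    - [0,0,0.1]
    - [0,0,0.028]
    - [0,0,0]
  angular:
    - [0,0,0]
    - [0,0,0]
    - [0,0,0]
    - [0,0,0]
    - [0,0,0]
    - [0,0,0]
  jaw: [5,5,5,5,5,5]

```text
time: 10.02
ee_pos: [0.4736, 0.188, 0.1787]
ee_rot: [0.999, -0.041, -0.0, 0.0]
wrist_force: [-0.7, 0.5, -1.5]
finger_gap: 0.0155
```

```bash
python3 - <<'E'
from h import *
s=sense();print(s["time"],s["ee_pos"],s["ee_rot"],s["wrist_force"],s["finger_gap"])
r=R.from_quat(s["ee_rot"]).as_matrix();print("yaw",np.degrees(np.arctan2(r[1,0],r[0,0])))
d=grab("wrist","w5.png"); np.savez("w5.npz",E=d["E"],mtx=d["mtx"])
d=grab("top","t5.png")
a=cv2.imread("pics/t5.png")
cv2.imwrite("pics/t5c.png",cv2.resize(a[160:290,110:270],None,fx=4,fy=4,interpolation=cv2.INTER_CUBIC))
d=grab("scene","s5.png")
a=cv2.imread("pics/s5.png")
cv2.imwrite("pics/s5c.png",cv2.resize(a[230:370,380:520],None,fx=4,fy=4,interpolation=cv2.INTER_CUBIC))
E
```

```text
10.025 [0.47364235 0.18795077 0.17873359] [ 9.99151657e-01 -4.11803317e-02 -3.76168331e-04  7.72985764e-05] [-0.73632535  0.45583592 -1.47434758] 0.015514509009372162
yaw -4.720257471360999
```

View pics/w5.png

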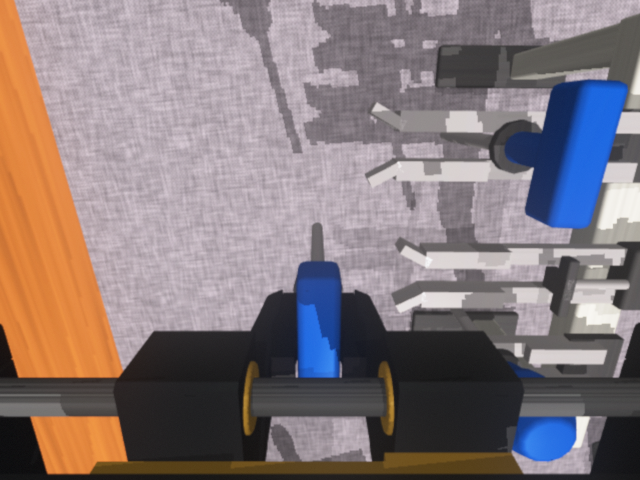

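View pics/s5c.png

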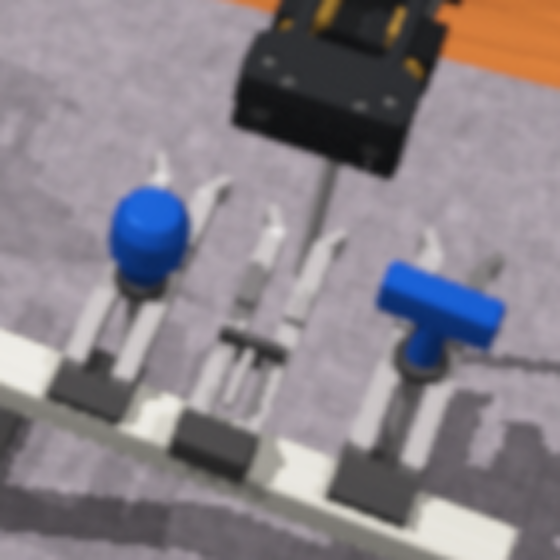

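View pics/t5c.png

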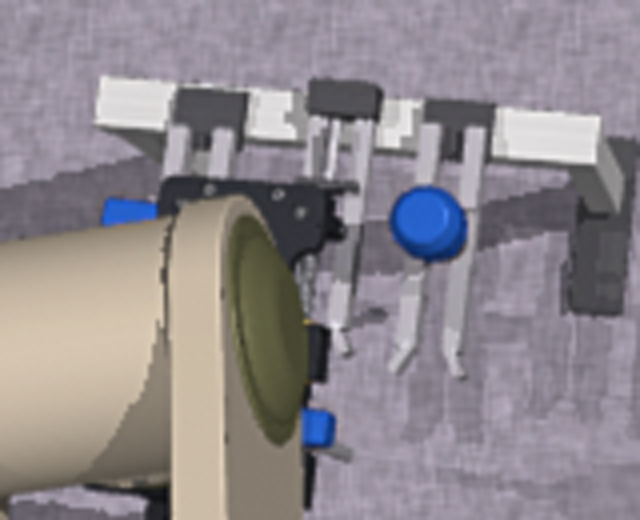

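```bash
python3 - <<'E'
import cv2
a=cv2.imread("pics/w5.png")
cv2.imwrite("pics/w5c.png",cv2.resize(a[220:330,380:640],None,fx=3,fy=3,interpolation=cv2.INTER_CUBIC))
E
```

```text
(no output)
```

View pics/w5c.png

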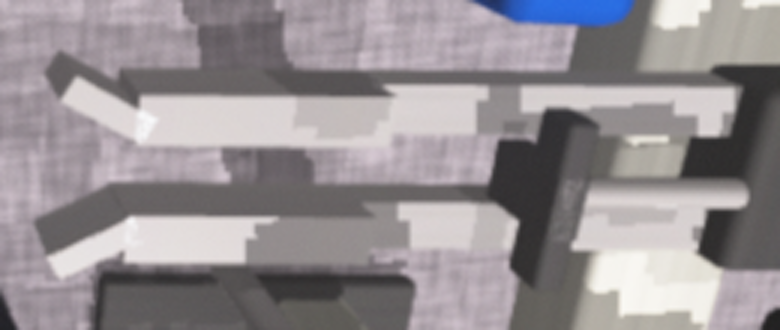

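```bash
python3 - <<'E'
from h import *
d=dict(np.load("w5.npz"))
def f(n,x,y,h):
    p=atz(d,(380+x/3,220+y/3),h); print(n,p.round(4)); return p
print(d["E"][:3,3])
f("tipU",62,90,.15);f("tipL",58,275,.15)
a=f("U front in",160,143,.15);b=f("L front in",160,216,.15)
c=f("U in far",385,147,.15);e=f("L in far",370,216,.15)
for q,r in((a,b),(c,e)): print("mid",(q+r)/2)
f("U out front",160,96,.15);f("L out front",160,262,.15)
f("wallU top",393,120,.15);f("wallU bot corner",393,147,.15);f("wallL",405,245,.15)
f("keepfront top near",548,110,.16);f("keepfront far",520,270,.16);f("keepback",597,125,.16);f("keepback far",540,285,.16)
f("tool tip px",0,0,0)
plan([.508,.1873,.1780],-4.7,4)
E
```

```text
[0.48079914 0.26948911 0.32579001]
tipU [0.5163 0.2018 0.15  ]
tipL [0.5151 0.1673 0.15  ]
U front in [0.5326 0.1909 0.15  ]
L front in [0.5327 0.1773 0.15  ]
U in far [0.5703 0.1871 0.15  ]
L in far [0.5687 0.1743 0.15  ]
mid [0.53265054 0.18409231 0.15      ]
mid [0.56949812 0.18071351 0.15      ]
U out front [0.5324 0.1994 0.15  ]
L out front [0.5329 0.1684 0.15  ]
wallU top [0.5712 0.1919 0.15  ]
wallU bot corner [0.5716 0.187  0.15  ]
wallL [0.5752 0.1682 0.15  ]
keepfront top near [0.5902 0.196  0.16  ]
keepfront far [0.589  0.1678 0.16  ]
keepback [0.5982 0.1928 0.16  ]
keepback far [0.5927 0.1647 0.16  ]
tool tip px [0.5284 0.1742 0.    ]
from [0.474  0.188  0.1797] rowlen mm 8.50190801251013 deg/row 0.024141570199633137
[[0.0339, -0.0021, 0.0018], [0.0339, -0.0021, 0.0018], [0.0339, -0.0021, 0.0017], [0.0339, -0.0021, 0.0017]]
[[-0.0, -0.0001, -0.0], [-0.0, -0.0001, -0.0], [-0.0, -0.0001, -0.0], [-0.0, -0.0001, -0.0]]
```

servo_tool:
  xyz:
    - [0.04,-0.001,0.002]
    - [0.04,-0.001,0.002]
    - [0.04,-0.001,0.002]
    - [0.03,-0.001,0]
    - [0.03,0,0]
    - [0.03,0,0]
    - [0.02,0,0]
    - [0,0,0]
  angular:
    - [0,0,0]
    - [0,0,0]
    - [0,0,0]
    - [0,0,0]
    - [0,0,0]
    - [0,0,0]
    - [0,0,0]
    - [0,0,0]
  jaw: [5,5,5,5,5,5,5,5]

```text
time: 11.18
ee_pos: [0.5313, 0.1842, 0.1773]
ee_rot: [0.999, -0.041, -0.0, 0.0]
wrist_force: [0.1, 0.3, -2.3]
finger_gap: 0.0155
```

```bash
python3 - <<'E'
from h import *
s=sense();print(s["time"],s["ee_pos"],s["wrist_force"],s["finger_gap"])
d=grab("wrist","w6.png"); np.savez("w6.npz",E=d["E"],mtx=d["mtx"])
a=cv2.imread("pics/w6.png")
cv2.imwrite("pics/w6c.png",cv2.resize(a[200:380,260:520],None,fx=3,fy=3,interpolation=cv2.INTER_CUBIC))
print(sense()["ee_pos"],sense()["wrist_force"])
E
```

```text
11.175 [0.53126441 0.18415927 0.17726987] [ 0.13616061  0.3167782  -2.28437987] 0.01548798688102845
[0.53100077 0.18420434 0.17729837] [-0.2124397   0.41818711 -3.31106811]
```

View pics/w6c.png

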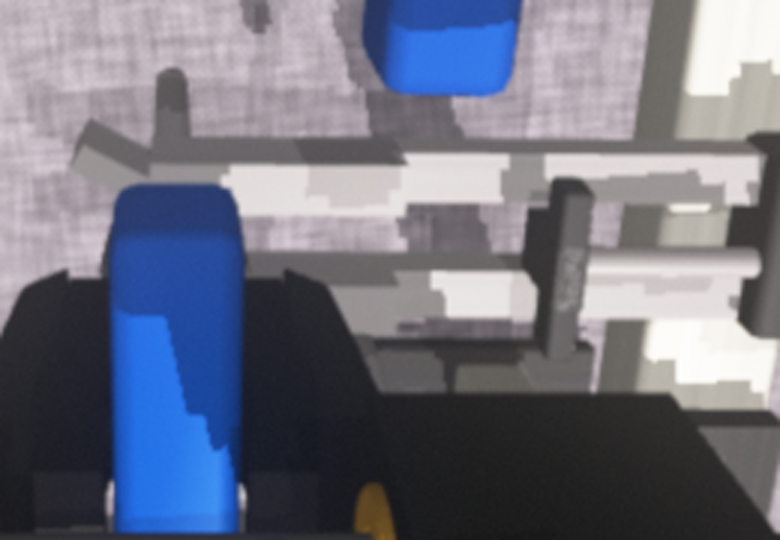

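```bash
python3 - <<'E'
from h import *
d=dict(np.load("w6.npz"))
def f(n,x,y,h): print(n,atz(d,(260+x/3,200+y/3),h).round(4))
f("wallU",405,213,.15);f("wallL",432,330,.15);f("wallLtop",395,280,.15)
f("keepfront",552,190,.16);f("keepback",592,190,.16);f("kf far",540,345,.16);f("U in",260,215,.15);f("L in",330,290,.15);f("U in far",390,214,.15);f("L in far",425,280,.15)
E
```

```text
wallU [0.5706 0.1875 0.15  ]
wallL [0.5749 0.1651 0.15  ]
wallLtop [0.5687 0.1752 0.15  ]
keepfront [0.5918 0.194  0.16  ]
keepback [0.598  0.1935 0.16  ]
kf far [0.5905 0.1666 0.16  ]
U in [0.5465 0.1891 0.15  ]
L in [0.5576 0.1742 0.15  ]
U in far [0.5681 0.1875 0.15  ]
L in far [0.5738 0.1748 0.15  ]
```

servo_tool:
  xyz:
    - [0.03,0,0]
    - [0.035,0,0]
    - [0.035,0.001,0]
    - [0.035,0,0]
    - [0.02,0,0]
    - [0.012,0,0]
    - [0,0,0]
  angular:
    - [0,0,0]
    - [0,0,0]
    - [0,0,0]
    - [0,0,0]
    - [0,0,0]
    - [0,0,0]
    - [0,0,0]
  jaw: [5,5,5,5,5,5,5]

```text
time: 12.1
ee_pos: [0.5727, 0.1805, 0.1773]
ee_rot: [0.999, -0.041, -0.0, 0.0]
wrist_force: [-0.6, 0.2, -1.4]
finger_gap: 0.0158
```

servo_tool:
  xyz:
    - [0.004,0,0]
    - [0.004,0,0]
    - [0,0,0]
    - [0,0,0]
  angular:
    - [0,0,0]
    - [0,0,0]
    - [0,0,0]
    - [0,0,0]
  jaw: [5,5,5,5]

```text
time: 12.6
ee_pos: [0.5746, 0.1804, 0.1774]
ee_rot: [0.999, -0.041, -0.0, -0.0]
wrist_force: [0.4, -0.0, -2.4]
finger_gap: 0.0155
```

servo_tool:
  xyz:
    - [0.004,0,0]
    - [0.004,0,0]
    - [0,0,0]
    - [0,0,0]
  angular:
    - [0,0,0]
    - [0,0,0]
    - [0,0,0]
    - [0,0,0]
  jaw: [5,5,5,5]

```text
time: 13.1
ee_pos: [0.5766, 0.1802, 0.1773]
ee_rot: [0.999, -0.041, -0.0, 0.0]
wrist_force: [0.4, 0.9, -1.8]
finger_gap: 0.0156
```

servo_tool:
  xyz:
    - [0.004,0,0]
    - [0,0,0]
    - [0,0,0]
  angular:
    - [0,0,0]
    - [0,0,0]
    - [0,0,0]
  jaw: [5,5,5]

```text
time: 13.48
ee_pos: [0.5776, 0.1801, 0.1773]
ee_rot: [0.999, -0.041, -0.0, -0.0]
wrist_force: [-0.3, 1.2, -2.7]
finger_gap: 0.0157
```

servo_tool:
  xyz:
    - [0.004,0,0]
    - [0,0,0]
    - [0,0,0]
  angular:
    - [0,0,0]
    - [0,0,0]
    - [0,0,0]
  jaw: [5,5,5]

```text
time: 13.85
ee_pos: [0.5786, 0.18, 0.1773]
ee_rot: [0.999, -0.041, -0.0, 0.0]
wrist_force: [0.4, -0.4, -1.5]
finger_gap: 0.0154
```

servo_tool:
  xyz:
    - [0.004,0,0]
    - [0,0,0]
    - [0,0,0]
  angular:
    - [0,0,0]
    - [0,0,0]
    - [0,0,0]
  jaw: [5,5,5]

```text
time: 14.22
ee_pos: [0.5796, 0.1799, 0.1773]
ee_rot: [0.999, -0.041, -0.0, 0.0]
wrist_force: [-0.5, 0.3, -2.1]
finger_gap: 0.0153
```

No contact up to 0.5796. I'll keep stepping.

servo_tool:
  xyz:
    - [0.004,0,0]
    - [0,0,0]
    - [0,0,0]
  angular:
    - [0,0,0]
    - [0,0,0]
    - [0,0,0]
  jaw: [5,5,5]

```text
time: 14.6
ee_pos: [0.5804, 0.1799, 0.1773]
ee_rot: [0.999, -0.041, -0.0, 0.0]
wrist_force: [-1.8, 1.0, -1.0]
finger_gap: 0.0154
```

servo_tool:
  xyz:
    - [0.004,0,0]
    - [0,0,0]
    - [0,0,0]
  angular:
    - [0,0,0]
    - [0,0,0]
    - [0,0,0]
  jaw: [5,5,5]

```text
time: 14.98
ee_pos: [0.5815, 0.1798, 0.1773]
ee_rot: [0.999, -0.041, -0.0, 0.0]
wrist_force: [-3.0, 1.0, -1.4]
finger_gap: 0.0156
```

servo_tool:
  xyz:
    - [0.004,0,0]
    - [0,0,0]
    - [0,0,0]
  angular:
    - [0,0,0]
    - [0,0,0]
    - [0,0,0]
  jaw: [5,5,5]

```text
time: 15.35
ee_pos: [0.5825, 0.1797, 0.1773]
ee_rot: [0.999, -0.041, -0.0, 0.0]
wrist_force: [-3.7, 0.5, 0.1]
finger_gap: 0.0152
```

servo_tool:
  xyz:
    - [0.002,0,0]
    - [0,0,0]
    - [0,0,0]
  angular:
    - [0,0,0]
    - [0,0,0]
    - [0,0,0]
  jaw: [5,5,5]

```text
time: 15.72
ee_pos: [0.583, 0.1797, 0.1773]
ee_rot: [0.999, -0.041, -0.0, 0.0]
wrist_force: [-4.3, 0.1, 0.6]
finger_gap: 0.0153
```

servo_tool:
  xyz:
    - [0,0,0.005]
    - [0,0,0.005]
    - [0,0,0.005]
    - [0,0,0]
    - [0,0,0]
  angular:
    - [0,0,0]
    - [0,0,0]
    - [0,0,0]
    - [0,0,0]
    - [0,0,0]
  jaw: [5,5,5,5,5]

```text
time: 16.35
ee_pos: [0.583, 0.1797, 0.1734]
ee_rot: [0.999, -0.041, -0.0, 0.0]
wrist_force: [-4.4, -0.3, -1.7]
finger_gap: 0.0155
```

servo_tool:
  xyz:
    - [0,0,0.004]
    - [0,0,0.004]
    - [0,0,0]
  angular:
    - [0,0,0]
    - [0,0,0]
    - [0,0,0]
  jaw: [5,5,5]

```text
time: 16.73
ee_pos: [0.5831, 0.1797, 0.1715]
ee_rot: [0.999, -0.041, -0.0, 0.0]
wrist_force: [-4.0, 0.3, -0.2]
finger_gap: 0.0155
```

servo_tool:
  xyz:
    - [0,0,0.004]
    - [0,0,0.004]
    - [0,0,0]
    - [0,0,0]
  angular:
    - [0,0,0]
    - [0,0,0]
    - [0,0,0]
    - [0,0,0]
  jaw: [5,5,5,5]

```text
time: 17.23
ee_pos: [0.583, 0.1797, 0.1695]
ee_rot: [0.999, -0.041, -0.0, 0.0]
wrist_force: [-3.7, 0.1, -0.9]
finger_gap: 0.0157
```

servo_tool:
  xyz:
    - [0,0,0.004]
    - [0,0,0]
    - [0,0,0]
  angular:
    - [0,0,0]
    - [0,0,0]
    - [0,0,0]
  jaw: [5,5,5]

```text
time: 17.6
ee_pos: [0.5831, 0.1797, 0.1686]
ee_rot: [0.999, -0.041, -0.0, 0.0]
wrist_force: [-4.2, -0.5, -0.1]
finger_gap: 0.0156
```

servo_tool:
  xyz:
    - [0,0,0.003]
    - [0,0,0]
    - [0,0,0]
  angular:
    - [0,0,0]
    - [0,0,0]
    - [0,0,0]
  jaw: [5,5,5]

```text
time: 17.98
ee_pos: [0.5831, 0.1797, 0.1678]
ee_rot: [0.999, -0.041, -0.0, 0.0]
wrist_force: [-4.6, 1.0, 1.0]
finger_gap: 0.0154
```

servo_tool:
  xyz:
    - [0,0,0.002]
    - [0,0,0]
    - [0,0,0]
  angular:
    - [0,0,0]
    - [0,0,0]
    - [0,0,0]
  jaw: [5,5,5]

```text
time: 18.35
ee_pos: [0.5831, 0.1797, 0.1674]
ee_rot: [0.999, -0.041, 0.0, 0.0]
wrist_force: [-4.2, -0.3, 1.0]
finger_gap: 0.015
```

servo_tool:
  xyz:
    - [0,0,0.002]
    - [0,0,0]
    - [0,0,0]
  angular:
    - [0,0,0]
    - [0,0,0]
    - [0,0,0]
  jaw: [5,5,5]

```text
time: 18.73
ee_pos: [0.5832, 0.1797, 0.1673]
ee_rot: [0.999, -0.041, 0.0, -0.0]
wrist_force: [-4.9, 0.6, 3.8]
finger_gap: 0.0158
```

Seated: it stops at TCP z 0.1673, where 0.167 was expected, and the upward force is rising. I'll open a little and look before retreating.

servo_tool:
  xyz:
    - [0,0,0]
    - [0,0,0]
    - [0,0,0]
    - [0,0,0]
  angular:
    - [0,0,0]
    - [0,0,0]
    - [0,0,0]
    - [0,0,0]
  jaw: [20,26,32,34]

```text
time: 19.23
ee_pos: [0.5833, 0.1796, 0.1668]
ee_rot: [0.999, -0.041, 0.0, -0.0]
wrist_force: [-0.6, -0.1, 0.7]
finger_gap: 0.0301
```

```bash
python3 - <<'E'
from h import *
s=sense();print(s["time"],s["ee_pos"],s["wrist_force"],s["finger_gap"])
d=grab("wrist","w7.png")
E
```

```text
19.225 [0.58326763 0.1796274  0.16679544] [-0.56739622 -0.07058646  0.67094269] 0.030143028619485042
```

View pics/w7.png

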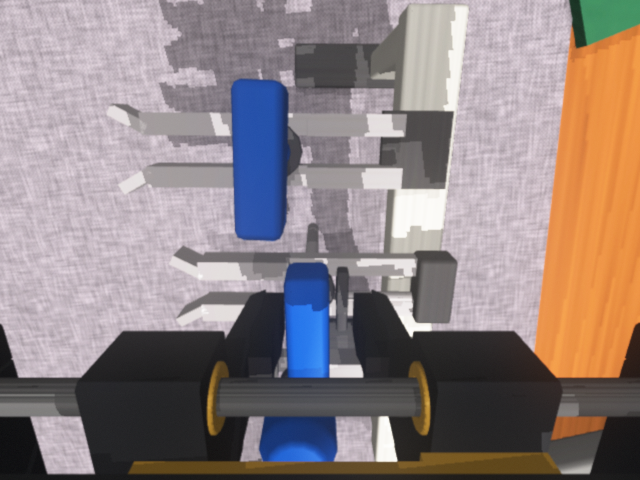

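servo_tool:
  xyz:
    - [0,0,0]
    - [0,0,0]
    - [0,0,-0.03]
    - [0,0,-0.06]
    - [0,0,-0.1]
    - [0,0,-0.12]
    - [0,0,-0.12]
    - [0,0,0]
  angular:
    - [0,0,0]
    - [0,0,0]
    - [0,0,0]
    - [0,0,0]
    - [0,0,0]
    - [0,0,0]
    - [0,0,0]
    - [0,0,0]
  jaw: [42,48,48,48,48,48,48,48]

```text
time: 20.27
ee_pos: [0.5837, 0.1798, 0.2775]
ee_rot: [0.999, -0.041, 0.003, -0.0]
wrist_force: [0.9, 0.3, 0.1]
finger_gap: 0.0421
```

```bash
python3 - <<'E'
from h import *
s=sense();print(s["time"],s["ee_pos"],s["wrist_force"],s["finger_gap"])
d=grab("wrist","w8.png"); np.savez("w8.npz",E=d["E"],mtx=d["mtx"])
d=grab("scene","s8.png")
a=cv2.imread("pics/s8.png")
cv2.imwrite("pics/s8c.png",cv2.resize(a[240:380,370:520],None,fx=5,fy=4.2,interpolation=cv2.INTER_CUBIC))
E
```

```text
20.275 [0.58371963 0.17978406 0.27748057] [0.88465458 0.2694064  0.11556355] 0.04209897850635342
```

View pics/w8.png

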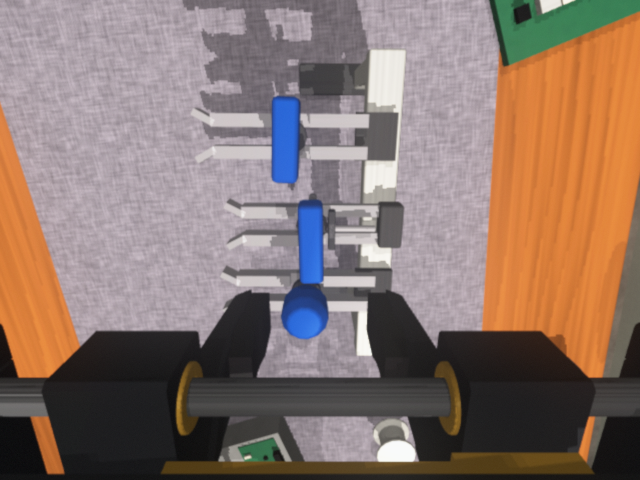

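View pics/s8c.png

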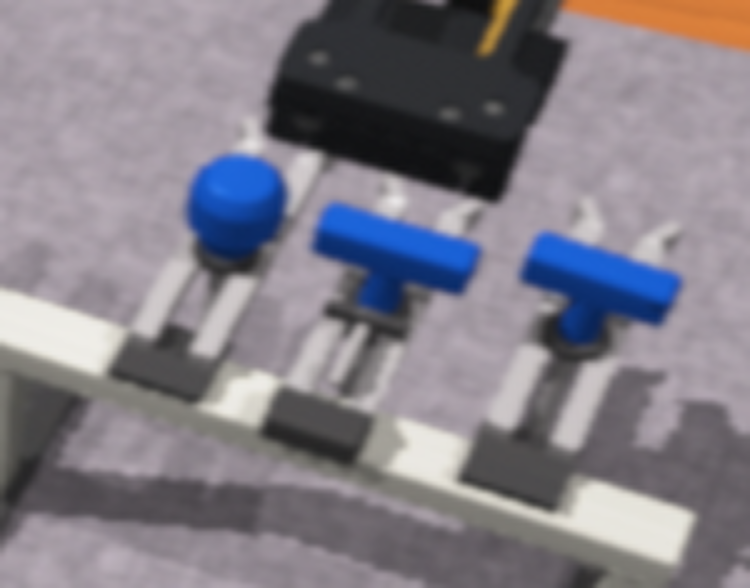

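```bash
python3 - <<'E'
from h import *
d=dict(np.load("w8.npz"))
a=cv2.imread("pics/w8.png")
cv2.imwrite("pics/w8c.png",cv2.resize(a[80:350,200:420],None,fx=3,fy=2.2,interpolation=cv2.INTER_CUBIC))
hs=cv2.cvtColor(a,cv2.COLOR_BGR2HSV)
m=cv2.inRange(hs,(100,150,60),(125,255,255))
n,l,st,c=cv2.connectedComponentsWithStats(m)
for i in range(1,n):
    if st[i,4]>300:
        r=cv2.minAreaRect(np.argwhere(l==i)[:,::-1].astype(np.float32)); print(st[i],r)
        b=cv2.boxPoints(r); print([atz(d,q,.196).round(4)[:2].tolist() for q in b], atz(d,r[0],.196).round(4))
for x in (.578,.580,.5825): print(x,px(d,[x,.1800,.196]))
E
```

```text
[ 272   97   28   86 2248] ((285.5, 139.5), (85.0, 27.0), 90.0)
[[0.5659, 0.272], [0.5812, 0.2708], [0.5764, 0.2225], [0.5601, 0.2239]] [0.571  0.2481 0.196 ]
[ 298  201   25   83 1917] ((310.0, 242.0), (82.0, 24.0), 90.0)
[[0.5747, 0.2109], [0.5895, 0.2096], [0.5851, 0.1542], [0.5692, 0.1555]] [0.5797 0.1835 0.196 ]
[ 282  286   46   53 1878] ((305.266845703125, 312.177001953125), (44.971900939941406, 51.792640686035156), 12.994616508483887)
[[0.5513, 0.1193], [0.5635, 0.1568], [0.5919, 0.147], [0.5811, 0.1085]] [0.572  0.1334 0.196 ]
0.578 [307.84534085 247.40719815]
0.58 [310.94093854 247.16193163]
0.5825 [314.81185569 246.85523596]
```

View pics/w8c.png

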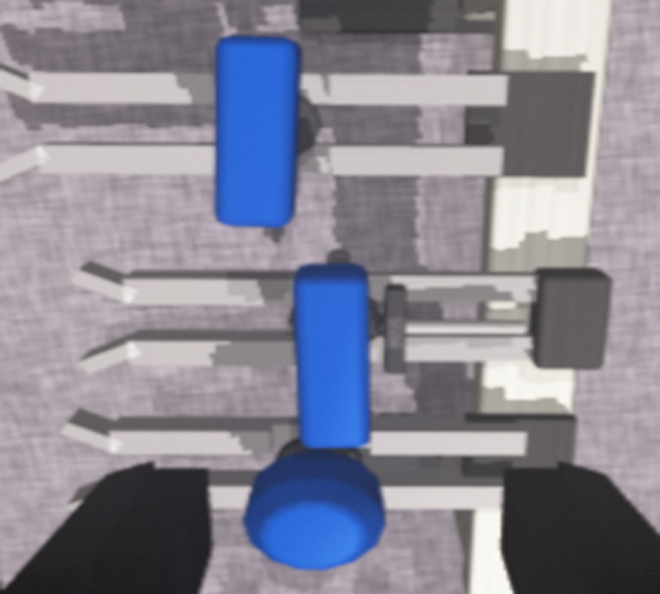

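```bash
python3 - <<'E'
from h import *
d=dict(np.load("w8.npz"))
a=cv2.imread("pics/w8.png")
cv2.imwrite("pics/w8d.png",cv2.resize(a[180:270,280:360],None,fx=8,fy=6.6,interpolation=cv2.INTER_CUBIC))
for x in (.578,.580,.582): print(x,"bar",px(d,[x,.1800,.196]).round(1),"collartop",px(d,[x,.18,.150]).round(1),[px(d,[x+e,.18,.150]).round(1)[0] for e in(-.012,.012)],"tip",px(d,[x,.18,.044]).round(1))
d=dict(np.load("scene.npz"))
for x in (.578,.580,.582): print(x,"bar",px(d,[x,.1800,.196]).round(1),"collartop",px(d,[x,.18,.150]).round(1),"grip",px(d,[x,.18,.186]).round(1))
a=cv2.imread("pics/s8.png")
hs=cv2.cvtColor(a,cv2.COLOR_BGR2HSV)
cv2.imwrite("pics/s8d.png",cv2.resize(a[275:330,425:475],None,fx=12,fy=10,interpolation=cv2.INTER_CUBIC))
E
```

```text
0.578 bar [307.8 247.4] collartop [309. 227.] [np.float64(293.3), np.float64(324.8)] tip [310.8 197.4]
0.58 bar [310.9 247.2] collartop [311.7 226.8] [np.float64(295.9), np.float64(327.4)] tip [312.7 197.3]
0.582 bar [314.  246.9] collartop [314.3 226.5] [np.float64(298.6), np.float64(330.1)] tip [314.7 197.1]
0.578 bar [449.3 294.7] collartop [445.2 310.6] grip [448.4 298.3]
0.58 bar [449.1 295.6] collartop [444.9 311.5] grip [448.1 299.2]
0.582 bar [448.8 296.5] collartop [444.6 312.4] grip [447.9 300.1]
```

View pics/w8d.png

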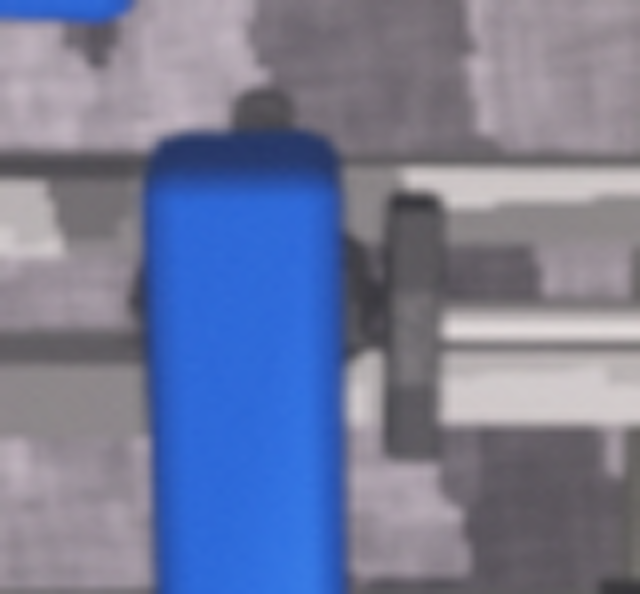

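View pics/s8d.png

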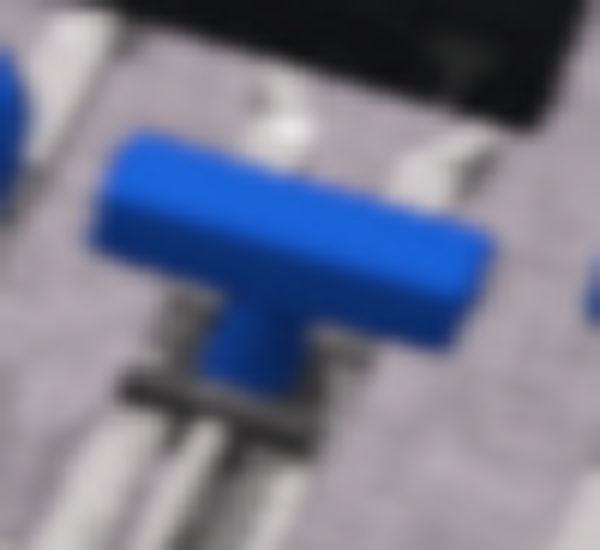

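```bash
python3 - <<'E'
import cv2,numpy as np
a=cv2.imread("pics/scene0.png");b=cv2.imread("pics/s8.png")
for n,(x0,x1,y0,y1) in {"left":(470,510,285,360),"right":(404,430,290,340),"scriber":(275,297,200,250),"reel":(225,262,310,345),"lookalikes":(175,232,155,255)}.items():
    print(n,cv2.absdiff(a[y0:y1,x0:x1],b[y0:y1,x0:x1]).max(),(cv2.absdiff(a[y0:y1,x0:x1],b[y0:y1,x0:x1]).max(2)>40).sum())
E
```

```text
left 99 30
right 22 0
scriber 63 45
reel 5 0
lookalikes 28 0
```

View pics/s8.png

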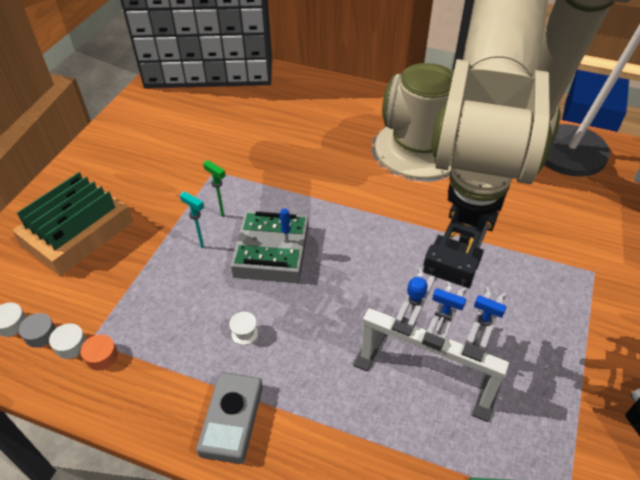

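```bash
python3 - <<'E'
from h import *
print(sense()["time"],robot.hand_in())
E
```

```text
the job is handed in; nothing more can be done
20.375 None
```

The nut driver is hanging upright on the middle hook with its collar down in the seat. I handed the job in at about 20.4 s, with the gripper open and well clear above the tool.

- **Pick:** I took the blue T-handled driver from the jig, gripping its bar. The turquoise and green look-alikes were left alone.
- **Hanging:** I felt the keeper at about x = 0.5805 m and pushed about 2.5 mm past it, with 4–5 N at most. I then lowered it in small steps. It bottomed at tool height 0.1673 m, where 0.167 m was expected, with about 4 N upward.
- **Last pictures:** The driver is upright, its bar in line with the rack, and its bar height fits the seated position rather than the prong tops.
- **Neighbours:** Compared with the first scene picture, the knob tool, the reel and the look-alikes are unchanged. Small differences near the left tool and the scriber look like moved shadows, but I did not check those separately.
- **One disagreement:** The wrist camera puts the hung driver at about x = 0.580 m, about 2 mm in front of where the keeper contact implied. That is within the camera's 2 mm calibration, so I trusted the feel of the height and force.

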